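Clip the circuit board and hold the sprung carriage out at its index

ROBOT

A 7-joint arm with a two-finger parallel gripper is mounted at the origin on the work surface. World frame = base frame: x ahead of the robot, y to its left, z up, the work surface at z = 0. Lengths are in m, angles in rad, forces in N, time in s.
With the tool pointing down it reaches from about 0.425 to 0.925 m from the base axis. Payload 6.8 kg.
Tool frame: the origin (TCP) lies at the very end of the fingers, on their centre line; the grasp point (between the pads) lies 19 mm behind it; z points along the fingers, y is the line along which they close (so a half turn about z gives the same grasp; the last joint's range is limited). The gripper opens to 85 mm and grips with 20 to 120 N. Pads are 22 mm wide; open, the fingers measure 114 mm over their backs; the gripper's body (76 mm by 85 mm) begins 54 mm behind the grasp point. The pads swing forward as they close: fully open they stand 13 mm farther back than shut.
Start: joints at [-1.43, 0.477, 0.022, 1.555, -0.011, 1.109, -0.083], TCP at [0.166, 0.654, 0.231] pointing down, gripper open.
Joint ranges: [-2.96, 2.96], [-0.34, 2.1], [-1.41, 1.46], [0.24, 2.44], [-1.37, 4.51], [0.17, 1.92], [-2.96, 2.96]. Speed limits (rad/s): [2.39, 2.39, 3.14, 3.14, 3.14, 3.14, 3.14].

INTERFACE

Orientations are given as a rotation vector (axis times angle).
In Python, from bench import monitor, optics, r gives the robot as it stands.
- The arm moves only by the shell command python3 -m crank 'ROWS' [OPENING] [FORCE]. ROWS is JSON, a list of rows, each a list of 2 entries, a list of its own where there are three numbers: the shift along the tool's x, y, z in cm, then the turn, a rotation vector about the tool's x, y, z in rad. A call has 1 to 5 rows; each row shifts and turns the commanded pose from where the row before left it, along the tool's axes as they then stand; what a row does not reach is not made up. A row lasts 1/10 s, in which the tool goes at most 50 mm and 8.59 degrees, less where a joint would pass 70% of its speed; a pose out of reach is approached as far as the arm can. A call is refused whole if a number of a shift passes 5 or a number of a turn 0.15, either way. A call with a gripper value outside its range is refused whole. OPENING is the finger opening in cm, from 0 to 8.54, set as the call begins (- or left out, the last holds). The fingers move at their own pace and stop on an object; FORCE is the grip in N (left out, the last holds). Time passes only in rows, so rows that do not move let the fingers close. It gives the time, the measured TCP pose, the force, the opening and the grip force at its end, in the units of the state.
- monitor.get_obs(): the state, without advancing time (a new reading comes with each control period).
- optics.grab_frame(name): name is "scene" or "top"; returns (picture, depth): 400x640x3 uint8, red, green, blue; 400x640 float32, m along the optical axis (not along the pixel's ray), 0 where there is no reading.
- optics.camera_model(name): a dict with "vertical_fov" (degrees; the focal length in pixels is half the picture's height over the tangent of half this angle, whatever the lens; pixels are square), "cx", "cy" (the principal point, pixels), "R" (3x3) and "t" (3): a world point X has camera coordinates R X + t. Camera axes: x right, y down, z forward; pixel columns grow to the right and rows downward; lengths in m; the calibration is good to about 2 mm. A picture is of the moment at which its call begins. camera_model takes no time and is no camera call.
- r.hand_in(): hands the job in; it is judged then, once.
The state is a dict: "clock": time; "joints": joint angles; "qvel": joint speeds; "tau": joint torques, N m; "tcp_pos": TCP position; "orientation": TCP orientation; "contact_force": force on the tool from outside, world axes, zero at the start; "moment": the same for the moment, N m; "grip_width": finger opening in m; "gripper_force": force on a finger pad.
Only numpy, scipy, OpenCV 4.12 (cv2) and the standard library are available. Lean on these libraries where they do the work, as an engineer would, in place of code of your own. Each camera call takes 0.05 s, during which the arm holds its last target. There are 200 camera calls.

TASK

Take the spring clip off its stand and push it fully down over the middle of the raised tab of the circuit board and backplate on the sliding carriage, then let go of the clip. Next pull the spring-return carriage out by its U-shaped bar until its pointer lines up with the index block, and finish while still holding it there (it springs back if released), with the clip still on the tab. Leave the solder spool, the screwdriver and the bottle where they are.

Things in the scene. Friction and masses are not known exactly. Their poses are not given: they have to be found in the camera images.
- clip: steel spring clip like a clothes peg, 50 g, upright, jaws down, clamped on the stand plate's top edge within 30 mm of its middle. Origin: the throat midway between the jaws, which rests on the edge it sits on. x = hinge axis and width (18 mm, barrel 22), y = across the jaws, z = up. Jaws reach 26 mm below the origin, here 6 mm apart. Hinge barrel diameter 12, axis 6 mm above the origin
- clip_grip (a point): point to pinch the clip, between its handles, 31 mm above its origin. Two flat handles rise to 44 mm above the origin, leaning apart: about 27 mm over their outsides at 12 mm above the origin, 38 mm at the top. Pinched along the clip's y (5 to 8 N) they swing parallel, 24 mm over their outsides, and the jaws open to 17 mm at the tips; let go, they spring shut. A pinch of 20 N or more carries it
- clip_jaw (a joint): opening angle of the clip's jaws (rad): 0 = clamped on a 6 mm plate, 0.36 = fully open (stop), -0.2 = shut on nothing
- clip_stand: fixed stand for the clip: metal base 120 x 70 x 10 mm with an upright grey plate 6 mm thick, 110 mm long along its x, top edge 70 mm above the origin (centre of the underside, on the bench)
- tab_top (a point): middle of the top edge of the raised tab on the carriage, 90 mm above the bench. The tab (backplate and green circuit board together, 6 mm thick across y) is 34 mm long along x and rises 30 mm above the rest of the board. x = the slide line (the carriage is pulled towards -x), z up. It moves with the carriage. It is 125 mm behind (+x) the pull bar.
- pull_bar (a point): U-shaped steel pull handle of the carriage; this point: centre of its cross bar; axes as the tab's, 45 mm above the bench. The bar is 12 mm wide (x), 12 mm high, 76 mm long (y); two arms 56 mm apart run from its ends 55 mm towards +x to the carriage, leaving 49 mm clear between bar and carriage, whose front is 52 mm high. The fixture's base below has its top 12 mm above the bench. Pull towards -x
- carriage (a joint): how far the carriage is pulled out (m), 0 = home, 0.085 = stop. A spring draws it home: about 5 N at home, rising 0.8 N per 10 mm
- pointer (a point): tip of the thin dark steel pointer (3 mm wide) that sticks out of the carriage's -y side over the rail, 33 mm above the bench; axes as the tab's; moves with the carriage
- index: fixed brass index block 10 (x) x 16 x 22 mm beside the rail, on the fixture's base; origin at the centre of its underside, axes as the tab's. At home the pointer is 42 to 70 mm to its +x side; lined up means the pointer tip is beside the block, within its 10 mm width in x
- fixture: fixed base of the board fixture, aluminium, 220 (x) x 133 mm, with two steel rails; origin on the bench under the middle of the carriage at home; x from -140 to +80 mm, y from -78 to +55 mm; the carriage slides out towards -x
- spool: bystander: blue solder spool, diameter 60, height 50 mm; origin centre of underside
- driver: bystander: screwdriver lying on the bench, black handle
- bottle: bystander: clear bottle, diameter 56, height 130 mm; origin centre of underside
Things that resemble listed ones, but are neither listed nor needed, are in the scene too. Several things have the shape of the clip; the one meant has the colours described above.

How it is judged:
On the way, in this order (a step that is already met when the one before it is completed fails the run):
1. the clip is clamped fully down on the tab and let go, with the carriage still home (x of clip in the frame of tab_top between -0.011 and 0.011 m and y of clip in the frame of tab_top between -0.005 and 0.005 m and z of clip in the frame of tab_top between -0.004 and 0.009 m and value of joint clip_jaw between -0.08 and 0.14 rad and angle between clip's own z axis and vertical below 0.2 rad and contact force between the fingers and clip below 0.1 N and value of joint carriage below 0.02 m), for 0.2 s.
2. the carriage is held by its bar with the pointer at the index (x of pointer in the frame of index between -0.005 and 0.005 m and contact force between the fingers and carriage_c0 above 2 N), for 0.2 s.
At the end, for the whole second after the job is handed in: Fingers hold the carriage at rest by its bar (over 2 N), pointer within 5 mm of the index block's middle along the slide; clip clamped on the tab, not touched: within 11 mm of its middle along, 5 mm across, throat at most 9 mm above the top edge, tilt under 0.2 rad; bystanders within 30 mm (all of step 2 and x of clip in the frame of tab_top between -0.011 and 0.011 m and y of clip in the frame of tab_top between -0.005 and 0.005 m and z of clip in the frame of tab_top between -0.004 and 0.009 m and value of joint clip_jaw between -0.08 and 0.14 rad and angle between clip's own z axis and vertical below 0.2 rad and contact force between the fingers and clip below 0.1 N and velocity of joint carriage between -0.01 and 0.01 m/s); the arm keeps its last pose, push and grip.
It fails at once if spool was moved more than 30 mm (distance of spool from where it was at the start of the episode above 0.03 m).
It fails at once if driver was moved more than 30 mm (distance of driver from where it was at the start of the episode above 0.03 m).
It fails at once if bottle was moved more than 30 mm (distance of bottle from where it was at the start of the episode above 0.03 m).
It also fails if it takes over 45 s, if anything falls off the work surface, if the arm or the gripper's body presses on something with over 40 N, if the wrist force passes 120 N, or if a joint passes its speed limit or range.

## Working session

There is one attempt and no reset: what is moved stays moved. The work goes in short steps, Python scripts to look and compute and a shell command to move; the robot and the scene stay as the last step left them, time stands still between calls to the robot, and variables do not carry over. Pictures are saved under pics/ and viewed, at most 10 in all, crops included, and the job is handed in when it is done.

```bash
ls; mkdir -p pics; cat > h.py <<'E'
import numpy as np, cv2
from bench import monitor, optics, r
from scipy.spatial.transform import Rotation as Ro
def cam(name):
    rgb,d=optics.grab_frame(name); m=optics.camera_model(name)
    f=200/np.tan(np.radians(m["vertical_fov"])/2)
    v,u=np.mgrid[0:400,0:640]
    P=np.stack([(u-m["cx"])/f*d,(v-m["cy"])/f*d,d],-1)
    W=(P-np.array(m["t"]))@np.array(m["R"])
    W[d==0]=np.nan
    return rgb,d,W
def tool(dw):  # world shift -> tool cm
    o=monitor.get_obs(); return Ro.from_rotvec(o["orientation"]).inv().apply(dw)*100
E
python3 - <<'E'
from h import *
for n in("scene","top"):
    rgb,d,W=cam(n); np.savez(f"{n}0.npz",rgb=rgb,W=W)
    cv2.imwrite(f"pics/{n}0.png",rgb[:,:,::-1]); m=optics.camera_model(n); print(n,m)
o=monitor.get_obs(); print({k:np.round(v,3) for k,v in o.items()})
print(Ro.from_rotvec(o["orientation"]).as_matrix().round(3))
E
```

```text
pics
scene {'vertical_fov': 57.30447521539273, 'cx': 321.44357512442485, 'cy': 198.05695020385826, 'R': array([[-0.74779003,  0.66391778, -0.00482243],
       [ 0.35504628,  0.39374032, -0.84788601],
       [-0.56102782, -0.63575289, -0.53015663]]), 't': array([ 0.45925504, -0.11550984,  1.38338319])}
top {'vertical_fov': 43.33070120863108, 'cx': 316.5402775492092, 'cy': 209.80101840639603, 'R': array([[ 0.00728723, -0.9999626 ,  0.00465862],
       [-0.99741994, -0.00760127, -0.07138407],
       [ 0.07141681, -0.00412641, -0.99743802]]), 't': array([-0.03172601,  0.58181634,  1.42527033])}
{'clock': np.float64(0.1), 'joints': array([-1.43 ,  0.478,  0.022,  1.556, -0.012,  1.109, -0.083]), 'qvel': array([ 0.001, -0.001,  0.003, -0.004,  0.   ,  0.   , -0.   ]), 'tau': array([ 4.0000e-03, -5.9775e+01,  1.6130e+00, -2.8196e+01,  1.3000e-02,
        5.0000e-03,  0.0000e+00]), 'tcp_pos': array([0.166, 0.654, 0.23 ]), 'orientation': array([-3.900e-01, -3.117e+00,  2.000e-03]), 'contact_force': array([1.323, 0.809, 0.004]), 'moment': array([-0.011, -0.016,  0.006]), 'gripper_force': np.float64(0.0), 'grip_width': np.float64(0.085)}
[[-0.969  0.246 -0.   ]
 [ 0.246  0.969 -0.002]
 [-0.    -0.002 -1.   ]]
```

View pics/scene0.png

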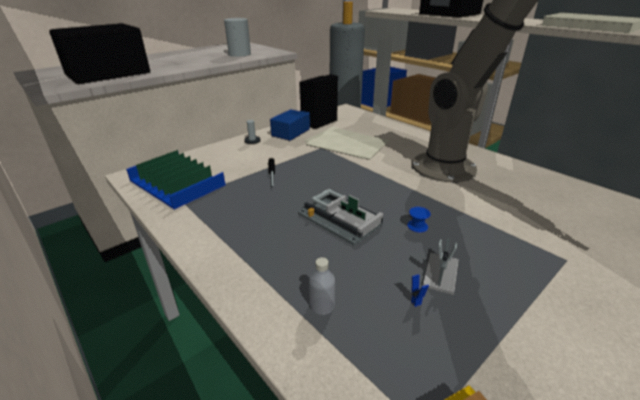

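View pics/top0.png

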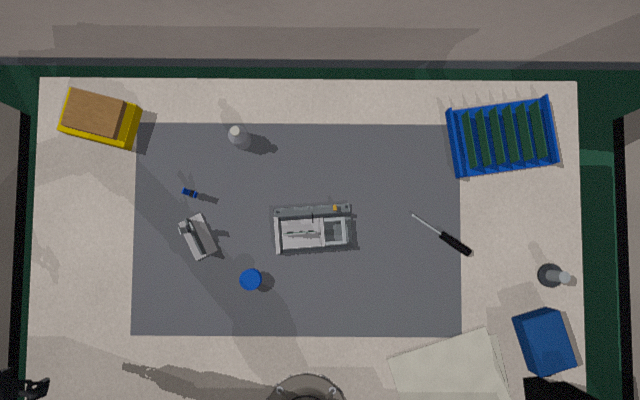

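Top view: fixture at (313,228), pull bar at right (348,232), brass index (335,208), pointer (312,217), stand with steel clip (195,237). Clip-like things: steel clip on the stand (185,230) top / (440,250) scene, and the blue clip (190,192) top / (418,290) scene. The steel one on the stand fits the description; I'll check it in a crop.

```bash
python3 - <<'E'
from h import *
a=np.load("scene0.npz")["rgb"][225:315,390:480,::-1]; b=np.load("top0.npz")["rgb"][180:270,165:255,::-1]; c=np.load("top0.npz")["rgb"][190:265,262:362,::-1]
k=lambda i:cv2.resize(i,(400,300) if i is c else (390,390),interpolation=cv2.INTER_CUBIC)
A=np.hstack([k(a),k(b)]); C=cv2.copyMakeBorder(cv2.resize(c,(280,210),interpolation=cv2.INTER_CUBIC),0,0,0,500,cv2.BORDER_CONSTANT)
cv2.imwrite("pics/crop1.png",np.vstack([A,C]))
W=np.load("top0.npz")["W"]
np.set_printoptions(linewidth=250,suppress=True)
print("stand z mm rows 212-262, cols 174-220"); print((W[212:264:2,174:222:2,2]*1000).round())
print("fix z"); print((W[200:260:2,268:358:3,2]*1000).round())
E
```

```text
stand z mm rows 212-262, cols 174-220
[[  2.  -2.  -0.  -6.  -4.   0.   1.   6.   0.  -4.   6.  -3.   1.   1.  -6.   1.  -3.  -5.  -3.   2.  -6.  -3.  -5.   2.]
 [ -4.   2.  -8.  -6.  -2.  -5.  -1.   4.   2.   2.  -3.   7.  11.  10.   0.  -1.  -1.   0.  -6.  -0.   2.  -1.   0.  -0.]
 [ -0.  -1.  -1.  -5.  -0.  -6.  -1.  -1.  -1.   6.   8.  14.  11.   3.   6.  -2.  -6.  -6.  -0.  -4.   1.  -6.  -1.   1.]
 [ -5.  -7.   3.  -1.   2.  71.  59.  41.   7.  11.  12.  14.   1.   4.   8.  -0.   1.   2.  -6.  -4.   6.  -2.  -0.  -1.]
 [  4.  -1.   4.  -1.  -5.  72.  70.  47.  24.   7.  12.   5.   8.   7.  11.  -6.   2.   2.  -2.  -2.  -0.   2.  -2.   1.]
 [  2.  -1.  -0.   5.   7.  12.  67.  57. 112.   9.  10.   8.  11.   9.   8.  12.  -5.  -4.   1.  -2.  -1.  -4.  -0.  -1.]
 [ -3.   2.   5.   8.   7.  11.  64.  77. 113.  20.   9.   5.   8.   7.   3.  10.  -4.  -0.   1.   5.  -1.   5. -12.   3.]
 [  1.   5.   0.  11.   4.   9.  79.  77.  80. 114.   7.   5.   6.   6.  13.   9.  15.   2.  -5.  -0.  -0.  -0.  -4.  -2.]
 [ -3.  -7. 109. 103.  93.  90.  76.  79.  77. 106.  42.   6.  18.  15.  17.  
[... 6033 characters left out ...]
.  27.  34.  26.  23.  10.  10.   6.   9.   6.  -4.  -2.   1.   3.   4.   4.   1.  -2.]
 [  1.  -4.  -1.  44.  28.  29.  23.  32.  26.  11.   7.  18.   3.   2.  -1.  -2.  -3.   3.   2. -10.  -1.  -2.   2.  -1.  -4.  -0.  -1.  -2.  -3.  -0.]
 [  3.  -6.   4.  11.  -1.   2.  -1.   2.   0.   4.   1.  -4.  -2.  -1.  -5.  -2.  -4.   5.  -1.  -4.   1.  -0.   3.  -1.  -2.  -5.   2.   4.  -5.  -2.]
 [ -1.  -1.  -2.   0.   7.   1.  -2.  -5.   3.  -1.  -2.  -1.  -7.   1.   1.   1.  -1.  -0.   0.  -3.  -5.  -4.  -3.   7.  -5.   2.  -3.   7.   2.   0.]
 [  7.  -2.   2.   1.  -0.  -4.  -1.   0.  -2.  -2.   3.   1.   0.  -4.  -0.  -2.   4.  -4.   1. -10.  -2.  -3.   2.  -1.   1.   2.  -3.   0.   1.  -5.]]
```

View pics/crop1.png

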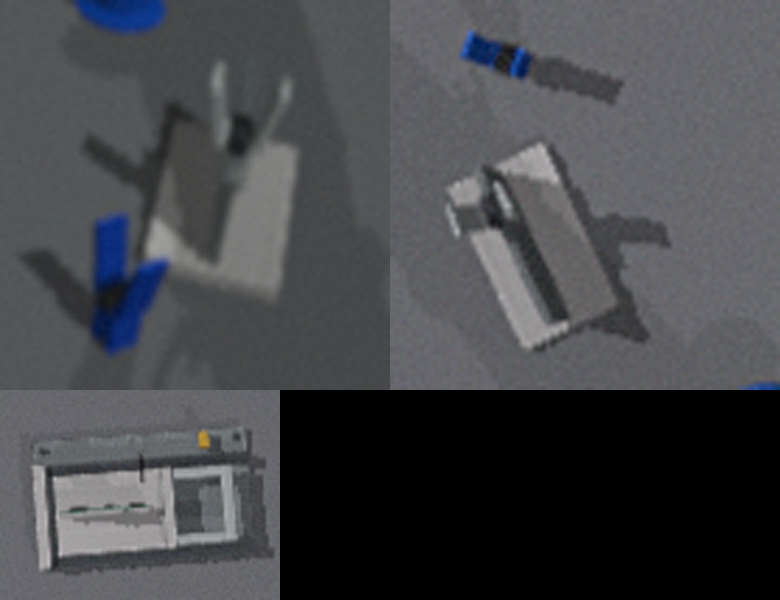

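Crop confirms: the grey steel clip clamped on the stand plate (top (186,230)), the blue one is a decoy lying by the stand. Brass index and dark pointer are clearly seen. Measuring now.

```bash
cat > m.py <<'E'
from h import *
np.set_printoptions(precision=4,suppress=True)
def plane(name,uv,z):
    m=optics.camera_model(name); f=200/np.tan(np.radians(m["vertical_fov"])/2); R=np.array(m["R"]);t=np.array(m["t"])
    uv=np.atleast_2d(uv).astype(float); d=np.c_[(uv-[m["cx"],m["cy"]])/f,np.ones(len(uv))]@R; C=-R.T@t
    return C+d*((z-C[2])/d[:,2])[:,None]
def sel(W,zl,zh,box):
    u0,u1,v0,v1=box; s=np.zeros(W.shape[:2],bool); s[v0:v1,u0:u1]=True
    with np.errstate(invalid="ignore"): s&=(W[...,2]>zl)&(W[...,2]<zh)
    v,u=np.nonzero(s); return np.c_[u,v]
def pca(p):
    c=p[:,:2].mean(0); w,V=np.linalg.eigh(np.cov((p[:,:2]-c).T)); d=V[:,1]; return c,np.degrees(np.arctan2(d[1],d[0])),np.ptp((p[:,:2]-c)@V,0)
E
python3 - <<'E'
from m import *
Ws=[]
for i in range(5): rgb,d,w=cam("top"); Ws.append(w)
W=np.nanmean(Ws,0); np.savez("top1.npz",rgb=rgb,W=W)
Ss=[]
for i in range(3): rs,_,w=cam("scene"); Ss.append(w)
S=np.nanmean(Ss,0); np.savez("scene1.npz",rgb=rs,W=S)
m=optics.camera_model("top"); print("C",-np.array(m["R"]).T@m["t"])
def rect(p): return cv2.minAreaRect((p[:,:2]*1000).astype(np.float32))
print("stand base z6-15", rect(plane("top",sel(W,.005,.016,(174,222,210,266)),.01)))
print("stand all>5", rect(plane("top",sel(W,.006,.016,(176,220,214,262)),.01)))
pt=sel(W,.062,.076,(180,206,228,258)); pt=pt[pt[:,1]>233]; print("plate top",len(pt),pca(plane("top",pt,.07)))
h=sel(W,.098,.12,(174,200,216,240)); print("clip hi px\n",np.c_[h,plane("top",h,.11)*1000,W[h[:,1],h[:,0]]*1000].round(0))
print("fixture", rect(plane("top",sel(W,.006,.02,(268,358,200,256)),.012)))
print("pull bar",pca(plane("top",sel(W,.038,.06,(338,352,216,250)),.051)))
print("car front",pca(plane("top",sel(W,.042,.06,(318,328,216,250)),.052)))
print("tab",pca(plane("top",sel(W,.078,.1,(280,312,226,240)),.09)))
b=rgb[...,0].astype(int)-rgb[...,2]; v,u=np.nonzero(b[200:216,325:345]>60); print("idx px",u.mean()+325,v.mean()+200,plane("top",[[u.mean()+325,v.mean()+200]],.034))
g=rgb[208:226,304:322].mean(-1).round().astype(int); print(g)
s=sel(S,.1,.125,(415,470,230,270)); print("scene clip hi",len(s)); q=S[s[:,1],s[:,0]]*1000
print(np.c_[s,q.round(0)])
s=sel(S,.08,.1,(340,370,190,215)); q=S[s[:,1],s[:,0]]; print("scene tab",len(s),q.mean(0),q.min(0),q.max(0))
E
```

```text
C [ 0.4788 -0.0214  1.4633]
stand base z6-15 ((504.361328125, 314.1528015136719), (119.91144561767578, 70.62217712402344), 26.310636520385742)
stand all>5 ((504.1903991699219, 314.57843017578125), (119.54843139648438, 70.17574310302734), 26.675134658813477)
plate top 62 (array([0.4826, 0.3034]), np.float64(-153.45905525771587), array([0.0077, 0.0607]))
clip hi px
 [[189. 222. 540. 315. 110. 540. 315. 111.]
 [190. 222. 540. 313. 110. 540. 312. 112.]
 [189. 223. 537. 315. 110. 537. 315. 113.]
 [190. 223. 538. 313. 110. 537. 313. 111.]
 [190. 224. 535. 313. 110. 535. 311. 115.]
 [191. 224. 535. 310. 110. 535. 310. 111.]
 [190. 225. 532. 313. 110. 532. 312. 114.]
 [191. 225. 532. 310. 110. 532. 309. 112.]
 [191. 226. 529. 310. 110. 529. 309. 112.]
 [192. 226. 529. 307. 110. 529. 307. 112.]
 [178. 227. 527. 345. 110. 526. 343. 115.]
 [179. 227. 527. 342. 110. 527. 342. 108.]
 [180. 227. 527. 339. 110. 527. 341. 103.]
 [191. 227. 527. 310. 110. 527. 309. 112.]
 [192. 227. 527. 307. 110. 527. 306. 114.]
 [178. 228. 524. 345. 110. 524. 344. 112.]
 [179. 228. 524. 342. 110. 524. 342. 108.]
 [
[... 3667 characters left out ...]
 344. 115.]
 [456. 247. 521. 345. 114.]
 [439. 248. 540. 316. 104.]
 [440. 248. 539. 318. 105.]
 [453. 248. 516. 337. 104.]
 [454. 248. 525. 343. 112.]
 [455. 248. 525. 345. 114.]
 [456. 248. 523. 346. 113.]
 [439. 249. 539. 316. 101.]
 [440. 249. 538. 318. 101.]
 [453. 249. 522. 340. 106.]
 [454. 249. 526. 344. 110.]
 [455. 249. 524. 345. 110.]
 [453. 250. 525. 342. 106.]
 [454. 250. 526. 344. 108.]
 [455. 250. 524. 346. 108.]
 [453. 251. 526. 343. 104.]
 [454. 251. 525. 345. 105.]
 [452. 252. 526. 341. 100.]
 [453. 252. 527. 344. 102.]
 [454. 252. 524. 345. 101.]]
scene tab 46 [0.5149 0.0234 0.0869] [0.5092 0.0054 0.08  ] [0.5176 0.0402 0.0915]<stdin>:7: RuntimeWarning: Mean of empty slice
```

```bash
M="python3 -m crank"
$M '[[[-4.3,-2.3,0.3],[0,0,0]],[[-4.3,-2.3,0.3],[0,0,0]],[[-4.3,-2.3,0.3],[0,0,0]],[[-4.3,-2.3,0.3],[0,0,0]],[[-4.3,-2.3,0.3],[0,0,0]]]' 8.5 30
$M '[[[-4.3,-2.3,0.3],[0,0,0]],[[-4.3,-2.3,0.3],[0,0,0]],[[-4.3,-2.3,0.3],[0,0,0]],[[-4.3,-2.3,0.3],[0,0,0]],[[-4.3,-2.3,0.3],[0,0,0]]]'
$M '[[[0,0,0],[0,0,0.14]],[[0,0,0],[0,0,0.14]],[[0,0,0],[0,0,0.14]],[[0,0,0],[0,0,0.14]],[[0,0,0],[0,0,0.14]]]'
$M '[[[0,0,0],[0,0,0.14]],[[0,0,0],[0,0,0.14]],[[0,0,0],[0,0,0.14]],[[0,0,0],[0,0,0.14]],[[0,0,0],[0,0,0.14]]]'
$M '[[[0,0,0],[0,0,0.14]],[[0,0,0],[0,0,0.14]],[[0,0,0],[0,0,0.14]],[[0,0,0],[0,0,0.14]],[[0,0,0],[0,0,0.14]]]'
cat > go.py <<'E'
import sys
from m import *
# go.py x y z yaw_of_tool_y_deg : rows wanted (tool cm shift, then tool turn rad)
x,y,z,a=map(float,sys.argv[1:5]); o=monitor.get_obs(); p=np.array(o["tcp_pos"]); Rc=Ro.from_rotvec(o["orientation"])
a=np.radians(a); Y=np.array([np.cos(a),np.sin(a),0]); Z=np.array([0,0,-1.]); Rt=Ro.from_matrix(np.c_[np.cross(Y,Z),Y,Z])
ty=Rc.as_matrix()[:,1]
print("t",round(o["clock"],2),"p",p,"yaw",np.degrees(np.arctan2(ty[1],ty[0])).round(2),"shift now",(Rc.inv().apply(np.array([x,y,z])-p)*100).round(2),"turn",(Rc.inv()*Rt).as_rotvec().round(3),"shift after turn",(Rt.inv().apply(np.array([x,y,z])-p)*100).round(2),"w",o["grip_width"],o["gripper_force"],"F",o["contact_force"].round(1),"j",o["joints"].round(2))
E
python3 go.py .5257 .325 .2 -63.6
```

```text
clock: 1.0
tcp_pos: [0.3475, 0.4884, 0.2165]
orientation: [0.39, 3.117, 0.001]
contact_force: [0.6, -0.2, 0.3]
grip_width: 0.0848
gripper_force: 0.0
clock: 1.5
tcp_pos: [0.5276, 0.324, 0.2015]
orientation: [0.389, 3.117, 0.001]
contact_force: [0.0, 1.0, -0.4]
grip_width: 0.085
gripper_force: 0.0
clock: 2.0
tcp_pos: [0.5264, 0.3254, 0.2014]
orientation: [-1.443, -2.79, -0.0]
contact_force: [-0.2, 0.6, 0.3]
grip_width: 0.0852
gripper_force: 0.0
clock: 2.5
tcp_pos: [0.5263, 0.3256, 0.2014]
orientation: [-2.312, -2.127, -0.0]
contact_force: [-0.3, 0.3, -0.6]
grip_width: 0.0848
gripper_force: 0.0
clock: 3.0
tcp_pos: [0.5263, 0.3256, 0.2014]
orientation: [-2.901, -1.205, -0.0]
contact_force: [0.3, -0.3, -0.7]
grip_width: 0.085
gripper_force: 0.0
t 3.0 p [0.5263 0.3256 0.2014] yaw -44.89 shift now [-0.09  0.    0.14] turn [-0.    -0.     0.326] shift after turn [-0.08  0.03  0.14] w 0.08499375794750931 0.0 F [ 0.3 -0.3 -0.7] j [-1.12  0.47  0.64  1.76 -0.33  1.02 -1.15]
```

```bash
M="python3 -m crank"
$M '[[[0,0,0],[0,0,0.11]],[[0,0,0],[0,0,0.11]],[[0,0,0],[0,0,0.106]],[[0,0,4],[0,0,0]],[[0,0,4],[0,0,0]]]'
$M '[[[-0.1,0,2.5],[0,0,0]],[[0,0,1.4],[0,0,0]],[[0,0,0],[0,0,0]]]'
python3 - <<'E'
from m import *
rgb,d,W=cam("scene"); a=rgb[200:320,370:490]; rgb2,d,W=cam("top"); b=rgb2[180:270,150:240]
cv2.imwrite("pics/c2.png",cv2.resize(np.hstack([cv2.resize(a,(390,390),interpolation=2),cv2.resize(b,(390,390),interpolation=2)]),None,fx=1,fy=1)[:,:,::-1])
E
python3 go.py .5257 .325 .082 -63.6
```

```text
clock: 3.5
tcp_pos: [0.5272, 0.3266, 0.1215]
orientation: [-3.054, -0.727, -0.005]
contact_force: [-0.5, -0.3, -1.0]
grip_width: 0.0847
gripper_force: 0.0
clock: 3.8
tcp_pos: [0.5245, 0.3246, 0.0808]
orientation: [3.055, 0.727, -0.004]
contact_force: [0.3, -0.1, 0.3]
grip_width: 0.085
gripper_force: 0.0
t 3.9 p [0.5263 0.3253 0.0833] yaw -63.27 shift now [-0.06 -0.    0.13] turn [-0.    -0.001  0.006] shift after turn [-0.06 -0.    0.13] w 0.08511920661912957 0.0 F [0.1 0.5 0.5] j [-1.1   0.64  0.62  1.85 -0.49  0.82 -1.33]
```

View pics/c2.png

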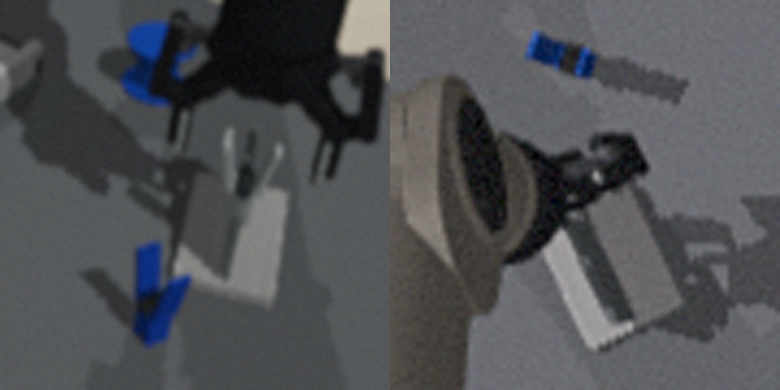

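The crop shows the steel clip's handles (left panel (230–275,150)) centred between the open fingers (180 and 325). Close.

```bash
M="python3 -m crank"
$M '[[[0,0,0],[0,0,0]],[[0,0,0],[0,0,0]],[[0,0,0],[0,0,0]],[[0,0,0],[0,0,0]],[[0,0,0],[0,0,0]]]' 1.5 35
$M '[[[0,0,0],[0,0,0]],[[0,0,0],[0,0,0]],[[0,0,0],[0,0,0]]]'
python3 go.py .5257 .325 .082 -63.6
```

```text
clock: 4.4
tcp_pos: [0.5267, 0.3257, 0.084]
orientation: [-3.055, -0.726, -0.005]
contact_force: [-1.2, 0.2, 8.4]
grip_width: 0.0233
gripper_force: 36.4
clock: 4.7
tcp_pos: [0.5268, 0.3257, 0.084]
orientation: [-3.055, -0.726, -0.005]
contact_force: [-0.6, 0.3, 8.3]
grip_width: 0.023
gripper_force: 36.4
t 4.7 p [0.5268 0.3257 0.084 ] yaw -63.26 shift now [-0.13  0.02  0.2 ] turn [-0.001 -0.003  0.006] shift after turn [-0.13  0.02  0.2 ] w 0.02302235482447018 36.418644189834595 F [-0.6  0.3  8.3] j [-1.1   0.64  0.62  1.84 -0.49  0.82 -1.33]
```

```bash
M="python3 -m crank"
$M '[[[0,0,-2],[0,0,0]],[[0,0,-3],[0,0,0]],[[0,0,-4],[0,0,0]],[[0,0,-1],[0,0,0]],[[0,0,0],[0,0,0]]]'
python3 go.py .5142 .023 .18 3.5
```

```text
clock: 5.2
tcp_pos: [0.5264, 0.3256, 0.1842]
orientation: [-3.054, -0.726, -0.005]
contact_force: [-0.5, 0.5, -0.7]
grip_width: 0.0231
gripper_force: 35.1
t 5.2 p [0.5264 0.3256 0.1842] yaw -63.25 shift now [-14.71  26.47   0.34] turn [ 0.001 -0.004 -1.165] shift after turn [-30.13  -3.07   0.42] w 0.023103106708143938 35.10837972164154 F [-0.5  0.5 -0.7] j [-1.17  0.51  0.71  1.78 -0.39  0.99 -1.41]
```

```bash
M="python3 -m crank"
$M '[[[-1.8,3.3,0],[0,0,0]],[[-1.8,3.3,0],[0,0,0]],[[-1.8,3.3,0],[0,0,0]],[[-1.8,3.3,0],[0,0,0]]]'
$M '[[[-1.8,3.3,0],[0,0,0]],[[-1.8,3.3,0],[0,0,0]],[[-1.8,3.3,0],[0,0,0]],[[-2.1,3.4,0.4],[0,0,0]]]'
$M '[[[0,0,0],[0,0,-0.13]],[[0,0,0],[0,0,-0.13]],[[0,0,0],[0,0,-0.13]],[[0,0,0],[0,0,-0.13]],[[0,0,0],[0,0,-0.13]]]'
$M '[[[0,0,0],[0,0,-0.13]],[[0,0,0],[0,0,-0.13]],[[0,0,0],[0,0,-0.13]],[[0,0,0],[0,0,-0.125]],[[0,0,0],[0,0,0]]]'
python3 go.py .5142 .023 .15 3.5
python3 - <<'E'
from m import *
rgb,d,W=cam("scene"); np.savez("s2.npz",rgb=rgb,W=W)
cv2.imwrite("pics/c3.png",cv2.resize(rgb[120:260,270:440],(680,560),interpolation=2)[:,:,::-1])
E
```

```text
clock: 5.6
tcp_pos: [0.5192, 0.1731, 0.1807]
orientation: [3.056, 0.727, -0.004]
contact_force: [0.5, -0.4, -0.1]
grip_width: 0.0232
gripper_force: 35.1
clock: 6.0
tcp_pos: [0.5126, 0.0211, 0.1772]
orientation: [3.056, 0.728, -0.002]
contact_force: [0.1, -0.3, -0.2]
grip_width: 0.0231
gripper_force: 35.1
clock: 6.5
tcp_pos: [0.5122, 0.0222, 0.1767]
orientation: [-2.659, -1.672, 0.004]
contact_force: [0.5, 0.1, -0.6]
grip_width: 0.0229
gripper_force: 35.1
clock: 7.0
tcp_pos: [0.5123, 0.0222, 0.1769]
orientation: [-2.15, -2.288, 0.003]
contact_force: [-0.2, 0.6, -1.3]
grip_width: 0.0233
gripper_force: 35.1
t 7.0 p [0.5123 0.0222 0.1769] yaw 3.56 shift now [0.07 0.2  2.69] turn [-0.003  0.     0.001] shift after turn [0.07 0.2  2.69] w 0.02330637370823084 35.11670529842377 F [-0.2  0.6 -1.3] j [-0.59  0.3   0.51  2.02 -0.19  0.87  0.09]
```

View pics/c3.png

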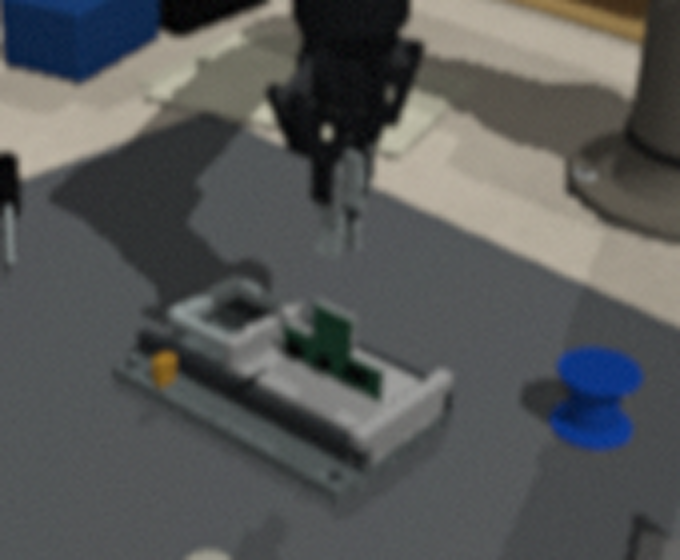

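```bash
M="python3 -m crank"
$M '[[[0.2,0.2,2],[0,0,0]],[[0,0,2],[0,0,0]],[[0,0,0],[0,0,0]]]'
python3 go.py .5142 .0217 .104 3.5
$M '[[[0,0,1.0],[0,0,0]],[[0,0,1.0],[0,0,0]],[[0,0,0],[0,0,0]]]'
python3 go.py .5142 .0217 .104 3.5
```

```text
clock: 7.35
tcp_pos: [0.513, 0.0243, 0.1357]
orientation: [-2.153, -2.283, 0.008]
contact_force: [-0.3, -0.6, -1.3]
grip_width: 0.023
gripper_force: 35.1
t 7.35 p [0.513  0.0243 0.1357] yaw 3.35 shift now [-0.26  0.12  3.17] turn [-0.006  0.001 -0.003] shift after turn [-0.26  0.11  3.17] w 0.02296398097593334 35.117443799972534 F [-0.3 -0.6 -1.3] j [-0.57  0.37  0.49  2.05 -0.24  0.79  0.12]
clock: 7.65
tcp_pos: [0.5146, 0.0243, 0.1173]
orientation: [-2.153, -2.287, 0.002]
contact_force: [-1.3, 0.2, -0.6]
grip_width: 0.0229
gripper_force: 35.1
t 7.65 p [0.5146 0.0243 0.1173] yaw 3.46 shift now [-0.25 -0.05  1.33] turn [-0.002  0.    -0.001] shift after turn [-0.25 -0.05  1.33] w 0.02292596114636727 35.116512179374695 F [-1.3  0.2 -0.6] j [-0.55  0.4   0.47  2.06 -0.26  0.74  0.15]
```

```bash
M="python3 -m crank"
$M '[[[0,0,0.7],[0,0,0]],[[0,0,0.7],[0,0,0]],[[0,0,0],[0,0,0]],[[0,0,0],[0,0,0]]]'
python3 go.py .5142 .0243 .104 3.5
```

```text
clock: 8.05
tcp_pos: [0.5151, 0.0243, 0.1041]
orientation: [-2.153, -2.288, 0.0]
contact_force: [-0.9, 0.1, 1.2]
grip_width: 0.0232
gripper_force: 35.4
t 8.05 p [0.5151 0.0243 0.1041] yaw 3.48 shift now [ 0.01 -0.09  0.01] turn [-0. -0. -0.] shift after turn [ 0.01 -0.09  0.01] w 0.02315792447679389 35.42098939418793 F [-0.9  0.1  1.2] j [-0.54  0.42  0.46  2.07 -0.28  0.71  0.16]
```

```bash
M="python3 -m crank"
$M '[[[0,0,0.2],[0,0,0]],[[0,0,0],[0,0,0]],[[0,0,0],[0,0,0]]]'
```

```text
clock: 8.35
tcp_pos: [0.5152, 0.0243, 0.1038]
orientation: [-2.152, -2.287, -0.001]
contact_force: [-8.0, 0.4, 22.4]
grip_width: 0.023
gripper_force: 38.7
```

```bash
M="python3 -m crank"
$M '[[[0,0,-0.1],[0,0,0]],[[0,0,0],[0,0,0]],[[0,0,0],[0,0,0]],[[0,0,0],[0,0,0]],[[0,0,0],[0,0,0]]]' 8.5
$M '[[[0,0,0],[0,0,0]],[[0,0,-1],[0,0,0]],[[0,0,-3],[0,0,0]],[[0,0,-4],[0,0,0]],[[0,0,-1],[0,0,0]]]'
python3 go.py .5142 .0243 .19 3.5
python3 - <<'E'
from m import *
rgb,d,W=cam("scene"); np.savez("s3.npz",rgb=rgb,W=W)
cv2.imwrite("pics/c4.png",cv2.resize(rgb[120:260,270:440],(680,560),interpolation=2)[:,:,::-1])
E
```

```text
clock: 8.85
tcp_pos: [0.5154, 0.0243, 0.1032]
orientation: [2.153, 2.288, 0.0]
contact_force: [0.2, -0.1, 0.3]
grip_width: 0.0851
gripper_force: 0.0
clock: 9.35
tcp_pos: [0.5176, 0.0241, 0.1976]
orientation: [2.151, 2.285, 0.008]
contact_force: [0.8, 0.3, 0.6]
grip_width: 0.0853
gripper_force: 0.0
t 9.35 p [0.5176 0.0241 0.1976] yaw 3.45 shift now [ 0.04 -0.35  0.75] turn [ 0.006 -0.001 -0.001] shift after turn [ 0.04 -0.34  0.76] w 0.08527552668360334 0.0 F [0.8 0.3 0.6] j [-0.61  0.28  0.53  2.   -0.18  0.91  0.07]
```

View pics/c4.png

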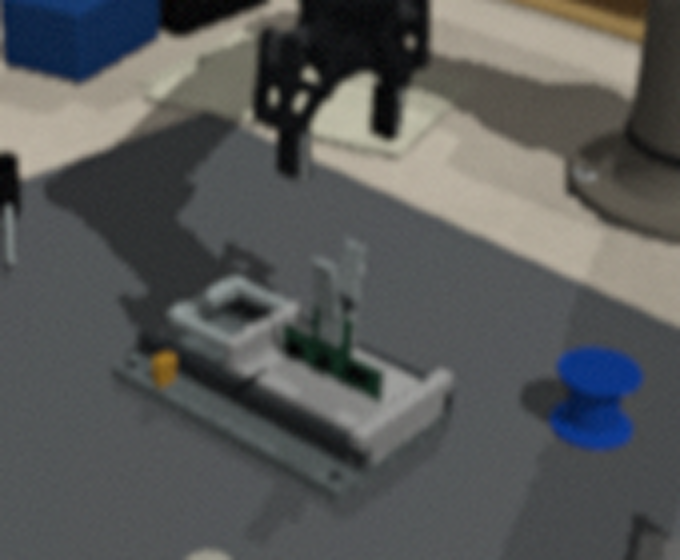

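```bash
M="python3 -m crank"
python3 - <<'E'
from m import *
W=np.load("s3.npz")["W"]; s=sel(W,.1,.15,(335,370,175,215)); q=W[s[:,1],s[:,0]]
print("clip pts",len(q),np.percentile(q,[2,50,98],axis=0), "top>.12",q[q[:,2]>.12].mean(0))
E
python3 go.py .5218 -.1018 .17 -86.5
$M '[[[-3.1,0,0],[0,0,0]],[[-3.1,0,0],[0,0,0]],[[-3.1,0,0],[0,0,0]],[[-3.1,0,0],[0,0,0]]]' 5
$M '[[[0,0,0],[0,0,0.143]],[[0,0,0],[0,0,0.143]],[[0,0,0],[0,0,0.143]],[[0,0,0],[0,0,0.143]],[[0,0,0],[0,0,0.143]]]'
$M '[[[0,0,0],[0,0,0.143]],[[0,0,0],[0,0,0.143]],[[0,0,0],[0,0,0.143]],[[0,0,0],[0,0,0.143]],[[0,0,0],[0,0,0.143]]]'
$M '[[[0,0,0],[0,0,0.141]],[[0,0,0],[0,0,0]]]'
python3 go.py .5218 -.1018 .10 -86.5
python3 - <<'E'
from m import *
a=np.radians(93.5); ux=np.array([np.cos(a),np.sin(a)])
z=np.load("top1.npz"); rgb=z["rgb"].astype(float); W=z["W"]
b=(rgb[...,0]-rgb[...,2])[200:214,326:344]; print(b.astype(int)); w=np.clip(b-40,0,None); v,u=np.mgrid[200:214,326:344]
c=[(w*u).sum()/w.sum(),(w*v).sum()/w.sum()]; pi=plane("top",[c],.030)[0]; print("index",c,pi,pi[:2]@ux)
g=255-rgb.mean(-1); 
for v in range(213,223):
    seg=g[v,307:318]; bg=np.median(seg); w=np.clip(seg-bg-12,0,None); u=(w*np.arange(307,318)).sum()/w.sum(); p=plane("top",[[u,v]],.033)[0]; print(v,round(u,2),p[:2],round(p[:2]@ux,4))
E
```

```text
clip pts 153 [[0.4955 0.0147 0.1013]
 [0.5058 0.026  0.1182]
 [0.5323 0.0349 0.1374]] top>.12 [0.5134 0.0246 0.1297]
t 9.4 p [0.5176 0.0243 0.1974] yaw 3.47 shift now [-12.62  -0.37   2.72] turn [ 0.004 -0.006  1.57 ] shift after turn [-0.35 12.61  2.74] w 0.08513889971078809 0.0 F [ 0.9 -0.5  1.2] j [-0.61  0.28  0.53  2.   -0.18  0.91  0.07]
clock: 9.8
tcp_pos: [0.5222, -0.1004, 0.1926]
orientation: [-2.152, -2.288, 0.001]
contact_force: [1.2, -0.5, 0.3]
grip_width: 0.0497
gripper_force: 0.0
clock: 10.3
tcp_pos: [0.5222, -0.0994, 0.1925]
orientation: [-2.821, -1.381, 0.002]
contact_force: [-0.2, -0.2, 0.0]
grip_width: 0.05
gripper_force: 0.0
clock: 10.8
tcp_pos: [0.5222, -0.0993, 0.1926]
orientation: [-3.126, -0.307, 0.002]
contact_force: [-0.3, 0.4, -0.4]
grip_width: 0.0502
gripper_force: 0.0
clock: 11.0
tcp_pos: [0.5223, -0.0993, 0.1925]
orientation: [3.14, 0.094, -0.003]
contact_force: [-0.1, -0.5, 0.0]
grip_width: 0.0501
gripper_force: 0.0
t 11.0 p [ 0.5223 -0.0993  0.1925] yaw -86.58 shift now [-0.05  0.24  9.25] turn [ 0.001  0.002 -0.001] shift after turn [-0.07  0.25  9.25]
[... 925 characters left out ...]
7  -4  -5  -7  -9 -11   2  -7  -5  -2  -6  -9 -10  -1  -6  -6  -5]
 [ -5  -7  -8  -5  -8 -10  -8 -10  -8 -13  -6  -8 -11  -5 -11  -4  -9  -4]
 [-14  -6  -7  -9  -7 -10 -11  -9  -7 -10  -6 -11  -6  -7  -5  -6  -5  -8]]
index [np.float64(334.3012912482066), np.float64(207.43185078909613)] [ 0.5886 -0.078   0.03  ] -0.1138036809045996
213 311.82 [ 0.5719 -0.014 ] -0.0489
214 312.0 [ 0.5691 -0.0145] -0.0492
215 312.18 [ 0.5662 -0.015 ] -0.0496
216 312.26 [ 0.5634 -0.0153] -0.0496
217 312.19 [ 0.5605 -0.0151] -0.0493
218 310.74 [ 0.5577 -0.011 ] -0.045
219 312.12 [ 0.5548 -0.0149] -0.0488
220 312.24 [ 0.552  -0.0153] -0.049
221 312.24 [ 0.5491 -0.0153] -0.0488
222 312.37 [ 0.5463 -0.0157] -0.0491
```

```bash
M="python3 -m crank"
$M '[[[-0.1,0.25,4],[0,0,0]],[[0,0,4],[0,0,0]],[[0,0,3],[0,0,0]],[[0,0,0],[0,0,0]]]'
python3 go.py .5218 -.1018 .026 -86.5
$M '[[[0,0,2],[0,0,0]],[[0,0,1.5],[0,0,0]],[[0,0,1.5],[0,0,0]],[[0,0,0],[0,0,0]]]'
python3 go.py .5218 -.1018 .026 -86.5
```

```text
clock: 11.4
tcp_pos: [0.5188, -0.1014, 0.0798]
orientation: [-3.139, -0.101, 0.012]
contact_force: [-0.2, 0.2, -0.4]
grip_width: 0.0498
gripper_force: 0.0
t 11.4 p [ 0.5188 -0.1014  0.0798] yaw -86.33 shift now [0.33 0.06 5.38] turn [-0.001  0.007  0.003] shift after turn [0.29 0.06 5.38] w 0.049806768218373904 0.0 F [-0.2  0.2 -0.4] j [-0.52  0.57  0.78  2.06 -0.59  0.75 -0.87]
clock: 11.8
tcp_pos: [0.5212, -0.1017, 0.0322]
orientation: [-3.14, -0.097, 0.003]
contact_force: [-0.9, 0.1, 0.2]
grip_width: 0.05
gripper_force: 0.0
t 11.8 p [ 0.5212 -0.1017  0.0322] yaw -86.47 shift now [0.06 0.01 0.62] turn [-0.001  0.002  0.001] shift after turn [0.06 0.01 0.62] w 0.05001295732162385 0.0 F [-0.9  0.1  0.2] j [-0.45  0.64  0.7   2.08 -0.68  0.66 -0.81]
```

```bash
M="python3 -m crank"
$M '[[[0,0,0.5],[0,0,0]],[[0,0,0],[0,0,0]],[[0,0,0],[0,0,0]],[[0,0,0],[0,0,0]],[[0,0,0],[0,0,0]]]' 0.5 60
python3 go.py .5218 -.1018 .026 -86.5
```

```text
clock: 12.3
tcp_pos: [0.5223, -0.1026, 0.0288]
orientation: [3.139, 0.096, 0.001]
contact_force: [-0.9, -2.2, 4.0]
grip_width: 0.0106
gripper_force: 58.9
t 12.3 p [ 0.5223 -0.1026  0.0288] yaw -86.49 shift now [-0.05 -0.08  0.28] turn [ 0.001 -0.001  0.   ] shift after turn [-0.05 -0.08  0.28] w 0.010591929536081743 58.89109253883362 F [-0.9 -2.2  4. ] j [-0.45  0.65  0.69  2.08 -0.68  0.65 -0.8 ]
```

```bash
M="python3 -m crank"
$M '[[[0,0.8,0],[0,0,0]],[[0,1.3,0],[0,0,0]],[[0,1.3,0],[0,0,0]],[[0,1.3,0],[0,0,0]],[[0,1.3,0],[0,0,0]]]'
$M '[[[0,0.4,0],[0,0,0]],[[0,0,0],[0,0,0]],[[0,0,0],[0,0,0]],[[0,0,0],[0,0,0]]]'
python3 go.py .5262 -.1671 .029 -86.5
python3 - <<'E'
from m import *
rgb,d,W=cam("scene"); r2,d,W2=cam("top"); np.savez("s4.npz",rgb=rgb,W=W,r2=r2,W2=W2)
cv2.imwrite("pics/c5.png",np.hstack([cv2.resize(rgb[160:260,280:380],(390,390),interpolation=2),cv2.resize(r2[185:265,280:360],(390,390),interpolation=2)])[:,:,::-1])
E
```

```text
clock: 12.8
tcp_pos: [0.5269, -0.1577, 0.0287]
orientation: [-3.133, -0.101, -0.0]
contact_force: [-0.1, 11.3, 11.0]
grip_width: 0.0104
gripper_force: 59.8
clock: 13.2
tcp_pos: [0.5272, -0.1619, 0.0287]
orientation: [-3.134, -0.101, -0.001]
contact_force: [-0.6, 9.1, 8.3]
grip_width: 0.0104
gripper_force: 60.2
t 13.2 p [ 0.5272 -0.1619  0.0287] yaw -86.33 shift now [-0.13  0.51 -0.03] turn [-0.006 -0.001  0.003] shift after turn [-0.13  0.51 -0.03] w 0.010420088120531761 60.191189646720886 F [-0.6  9.1  8.3] j [-0.32  0.67  0.68  2.03 -0.68  0.68 -0.7 ]
```

View pics/c5.png

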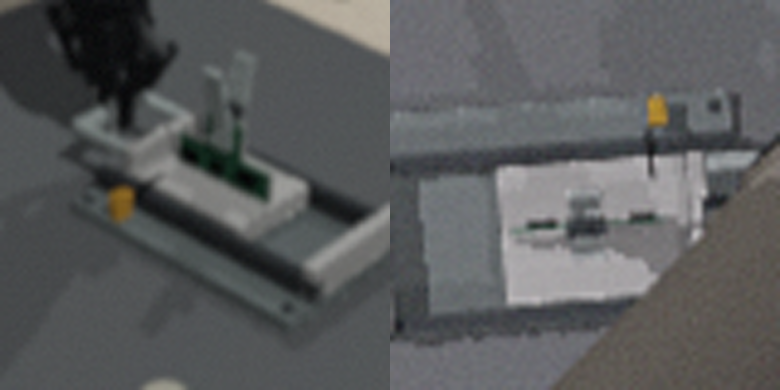

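Clip sits on the tab (scene panel (230,130), top panel (587,222)); pointer (651,150) is a little short of the brass block (657,110). Pull about 5 mm more and re-measure.

```bash
M="python3 -m crank"
$M '[[[0,0.5,0],[0,0,0]],[[0,0,0],[0,0,0]],[[0,0,0],[0,0,0]],[[0,0,0],[0,0,0]]]'
cat > chk.py <<'E'
from m import *
a=np.radians(93.5); ux=np.array([np.cos(a),np.sin(a)])
rgb=np.mean([cam("top")[0] for _ in range(3)],0); g=255-rgb.mean(-1)
b=(rgb[...,0]-rgb[...,2])[200:214,326:344]; w=np.clip(b-40,0,None); v,u=np.mgrid[200:214,326:344]
pi=plane("top",[[(w*u).sum()/w.sum(),(w*v).sum()/w.sum()]],.030)[0]; print("index",pi[:2]@ux)
for v in range(213,222):
    seg=g[v,329:341]; w=np.clip(seg-np.median(seg)-12,0,None)
    if w.sum()>0: U=(w*np.arange(329,341)).sum()/w.sum(); p=plane("top",[[U,v]],.033)[0]; print(v,round(U,2),round(p[:2]@ux-pi[:2]@ux,4))
print(g[211:222,328:342].astype(int))
E
python3 chk.py; python3 go.py .5262 -.1671 .029 -86.5
```

```text
clock: 13.7
tcp_pos: [0.5276, -0.1667, 0.0288]
orientation: [-3.134, -0.101, -0.001]
contact_force: [0.5, 9.4, 8.7]
grip_width: 0.0107
gripper_force: 60.2
index -0.1137252640057033
213 334.45 0.0005
214 334.55 0.0004
215 334.57 0.0005
216 334.55 0.0007
217 334.32 0.0016
218 334.84 0.0002
219 334.79 0.0005
220 334.84 0.0006
221 335.0 0.0002
[[143 145 144 143 146 153 204 173 181 184 183 183 186 165]
 [143 144 145 142 149 151 204 184 169 169 172 181 182 187]
 [170 168 171 168 174 174 213 209 179 175 184 189 187 194]
 [187 189 188 191 185 184 215 218 188 188 193 196 197 198]
 [190 193 190 193 192 188 216 220 190 191 202 200 204 195]
 [191 192 185 184 185 182 213 217 180 177 160 158 152 128]
 [121 120  91  96  97  94 156 184 105 101 101 102 107 105]
 [ 93  94  84  85  84  83 124 172  87  87  90  87 101 104]
 [ 92  92  93  92  93  88 123 173  93  91  93  92 104 106]
 [ 92  93  93  93  94  92 120 180  95  93  92  93 102 106]
 [ 93  94  98  93  98  91  97 131  91  87  89  91 101 104]]
t 13.85 p [ 0.5276 -0.1667  0.0288] yaw -86.31 shift now [-0.14  0.04 -0.02] turn [-0.006 -0.001  0.003] shift after turn [-0.14  0.04 -0.02] w 0.010753336488274113 60.1859450340271 F [-0.9  9.   8.8] j [-0.31  0.67  0.68  2.03 -0.68  0.68 -0.69]
```

Pointer is within 1 mm of the block's middle and at rest with the spring load held; handing in.

```bash
python3 -m crank '[[[0,0,0],[0,0,0]],[[0,0,0],[0,0,0]],[[0,0,0],[0,0,0]]]'; python3 -c "from bench import r; print(r.hand_in())"
```

```text
clock: 14.15
tcp_pos: [0.5276, -0.1666, 0.0288]
orientation: [-3.134, -0.101, -0.001]
contact_force: [-0.6, 8.8, 8.7]
grip_width: 0.0109
gripper_force: 60.2
the job is handed in; nothing more can be done
None
```

The job is handed in at 14.2 s: the clip was pushed down on the tab and released, and the gripper is holding the carriage out by its bar with the pointer within about 1 mm of the index block's middle; the hand-in returned no verdict, so I don't know how it was judged.

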